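# Put the offcuts away in their sizing trays

### The arm

A 6-joint arm with a two-finger parallel gripper is mounted at the origin on a cart in front of the work surface, level with it; the furniture and walls round the work are solid. World frame = base frame: x ahead of the robot, y to its left, z up, the work surface at z = 0. Lengths are in mm, angles in rad, forces in N, time in s.
With the tool pointing down it reaches from about 350 to 875 mm from the base axis. Payload 4.2 kg.
Tool frame: the origin (TCP) lies between the finger pads; the fingertips stand 25 mm ahead of it and the grasp point (between the pads) lies 6 mm ahead of it; z points along the fingers, y is the line along which they close (so a half turn about z gives the same grasp; the last joint's range is limited). The gripper opens to 85 mm and grips with 20 to 120 N. Pads are 22 mm wide; open, the fingers measure 114 mm over their backs; the gripper's body (76 mm by 85 mm) begins 54 mm behind the grasp point. The pads swing forward as they close: fully open they stand 13 mm farther back than shut.
Start: joints at [1.554, 0.385, 0.008, 0, -1.194, -0.259], TCP at [170.166, 601.367, 256.312] pointing down, gripper open.
Joint ranges: [-3.14, 3.14], [-1.21, 2.06], [-1.07, 1.41], [-3.16, 2.05], [-2.99, -0.16], [-3.1, 3.1]. Speed limits (rad/s): [2.79, 2.79, 3.14, 3.14, 3.14, 3.14].

### API

Orientations are given as a unit quaternion [x, y, z, w].
In Python, from bench import read_state, imaging, workorder, nets gives the robot as it stands.
- The arm moves only by the tool apply_moves, never from a script. Its argument "rows" is a list of rows, each an object with "hand": the opening, from -1 (shut) to 1 (fully open); "delta_pos": the shift along the tool's x, y, z in mm, a list of three; "yaw": the turn about the tool's z in rad. A call has 1 to 12 rows; each row is the pose to reach, as a shift and turn from the pose commanded when the call began, along the tool's axes at that moment; what a row does not reach only later rows make up. A row lasts 1/12 s, in which the tool goes at most 41.7 mm and 7.16 degrees, less where a joint would pass 70% of its speed; a pose out of reach is approached as far as the arm can. A call with a gripper value outside its range is refused whole. The fingers move at their own pace and stop on an object; the grip force is fixed at half the most. Time passes only in rows, so rows that repeat a pose let the fingers close. It gives the time, the measured TCP pose, the force, the opening and the grip force at its end, in the units of the state.
- read_state(): the state, without advancing time (a new reading comes with each control period).
- imaging.get_image(name): name is "scene" or "side" or "wrist"; returns a dict with "pixels" (384x512x3 uint8, red, green, blue), "fx", "fy", "cx", "cy" (pixels), "xyz" and "rotation" of the camera in the world. Camera axes: x right, y down, z forward; pixel columns grow to the right and rows downward; lengths in mm; the calibration is good to about 2 mm. A picture is of the moment at which its call begins. There is no depth.
- workorder.job_done(): hands the job in; it is judged then, once.
Trained networks look in the newest picture that a camera, given by its name, has taken for a name from the list of things; names that differ only in an ending like _2 or _b are one class to them, and where a whole thing is asked for, a point or a joint stands for the part that bears it (a point fixed in the world has none). Each returns a list of dicts, best first, with "score" (0 to 1); they miss things now and then, are a little off and sometimes report something else, mostly with a low value. They report only what shows in the picture. A call takes as long as a camera call. They do not tell look-alikes from the thing itself.
- nets.find_in(camera, query): "location" ([row, column] in pixels, amid what is visible of it).
- nets.pinpoint(camera, query): "location" ([row, column] in pixels: a listed point, or the origin of a listed thing).
The state is a dict: "clock": time; "joints": joint angles; "joint_vel": joint speeds; "joint_efforts": joint torques, N m; "position": TCP position; "ee_rot": TCP orientation; "contact_force": force on the tool from outside, world axes, zero at the start; "wrist_torque": the same for the moment, N m; "gripper_width": finger opening in mm; "grasp_force": force on a finger pad.
Only numpy, scipy, OpenCV 4.12 (cv2) and the standard library are available. Lean on these libraries where they do the work, as an engineer would, in place of code of your own. Each camera call takes 0.05 s, during which the arm holds its last target. There are 200 camera calls.

### The job

Put the four sawn wooden offcuts (three pale, one dark) away, each lying flat on the floor of the low grey tray that is made to its size: the longest offcut in the longest tray, and so on down to the shortest in the shortest. Leave the cork sanding block where it lies and the glue bottle standing where it is.

Things in the scene. Friction and masses are not known exactly. Their poses are not given: they have to be found in the camera images.
- long_block: loose pale sawn wooden offcut, the longest of the four: a plain block 32 mm wide (its x axis), 160 mm long (its y axis), 32 mm high (z); origin at the centre of its underside; lies flat on the bench, pick it across its width
- long_tray: longest of four low open grey sheet-metal trays, fixed to the bench; made for the long_block: inside 48 mm (x) by 176 mm (y), outside 58 by 186 mm; walls 5 mm thick, their top 10 mm above the bench; inner floor 4 mm above the bench; origin at the centre of its underside, z up, y along its length
- medium_block: loose pale sawn wooden offcut, the second longest of the four: a plain block 45 mm wide (its x axis), 120 mm long (its y axis), 22 mm high (z); origin at the centre of its underside; lies flat on the bench, pick it across its width
- medium_tray: second longest of four low open grey sheet-metal trays, fixed to the bench; made for the medium_block: inside 61 mm (x) by 136 mm (y), outside 71 by 146 mm; walls 5 mm thick, their top 10 mm above the bench; inner floor 4 mm above the bench; origin at the centre of its underside, z up, y along its length
- broad_block: loose pale sawn wooden offcut, the third longest of the four: a plain block 60 mm wide (its x axis), 85 mm long (its y axis), 30 mm high (z); origin at the centre of its underside; lies flat on the bench, pick it across its width
- broad_tray: third longest of four low open grey sheet-metal trays, fixed to the bench; made for the broad_block: inside 76 mm (x) by 101 mm (y), outside 86 by 111 mm; walls 5 mm thick, their top 10 mm above the bench; inner floor 4 mm above the bench; origin at the centre of its underside, z up, y along its length
- dark_block: loose dark brown sawn wooden offcut, the shortest of the four: a plain block 45 mm wide (its x axis), 70 mm long (its y axis), 45 mm high (z); origin at the centre of its underside; lies flat on the bench, pick it across its width
- dark_tray: shortest of four low open grey sheet-metal trays, fixed to the bench; made for the dark_block: inside 61 mm (x) by 86 mm (y), outside 71 by 96 mm; walls 5 mm thick, their top 10 mm above the bench; inner floor 4 mm above the bench; origin at the centre of its underside, z up, y along its length
- sanding_block: bystander, not an offcut: loose orange-brown cork sanding block with rounded top edges, 60 x 111 x 30 mm, lying near the bench's front edge, its length across the robot's view; origin at the centre of its underside
- glue_bottle: bystander: loose cream bottle of wood glue, 62 mm across and 190 mm tall, standing near the bench's front edge, to the left or the right; origin at the centre of its underside. (Fixed and tall, so keep over or clear of them: the bench vice at the left, top 270 mm above the bench, over x 0.37 to 0.58, y 0.08 to 0.6; the tool chest at the back right, top 216 mm, over x above 0.6, y below -0.23.)
Things that resemble listed ones, but are neither listed nor needed, are in the scene too. Leave any blue look-alike of the broad_block alone.

How it is judged:
By the outcome, as a careful person would: the job done as asked, in the order asked, and still so for the second after the job is handed in, with the robot touching nothing.
It also fails if it takes over 141 s, if anything falls off the work surface, if the arm or the gripper's body presses on something with over 40 N, if the wrist force passes 120 N, or if a joint passes its speed limit or range.

## Working session

There is one attempt and no reset: what is moved stays moved. The work goes in short steps, Python scripts to look and compute and a tool call to move; the robot and the scene stay as the last step left them, time stands still between calls to the robot, and variables do not carry over. Pictures are saved under pics/ and viewed, at most 14 in all, crops included, and the job is handed in when it is done.

Besides the shell and the picture viewer there is one more tool, called after "Request:" as name(argument=value, ...) on one line, values as JSON. apply_moves: Moves the arm, as the interface text tells. Its arguments: {"type":"object","properties":{"rows":{"type":"array"}},"required":["rows"]}

```bash
ls; mkdir -p pics; cat > h.py <<'E'
import numpy as np, cv2
from bench import read_state, imaging, workorder, nets
def save(im,fn): cv2.imwrite(fn,im["pixels"][:,:,::-1])
def ray(im,rc):
    r,c=rc; d=np.array([(c-im["cx"])/im["fx"],(r-im["cy"])/im["fy"],1.0])
    return np.array(im["xyz"]),np.array(im["rotation"])@d
def onz(im,rc,z):
    o,d=ray(im,rc); return o+d*(z-o[2])/d[2]
def proj(im,p):
    q=np.array(im["rotation"]).T@(np.array(p)-np.array(im["xyz"])); return np.array([im["cy"]+im["fy"]*q[1]/q[2],im["cx"]+im["fx"]*q[0]/q[2]])
E
python3 - <<'E'
from h import *
for n in ("scene","side","wrist"):
    im=imaging.get_image(n); save(im,f"pics/{n}0.png"); print(n,im["xyz"],np.round(im["rotation"],3).tolist(),im["fx"],im["cx"],im["cy"])
    if n!="wrist":
      for q in "long_block medium_block broad_block dark_block long_tray medium_tray broad_tray dark_tray sanding_block glue_bottle".split():
        print(q,[(np.round(d["location"]).tolist(),round(d["score"],2),np.round(onz(im,d["location"],0)[:2]).tolist()) for d in nets.pinpoint(n,q)])
print(read_state())
E
```

```text
pics
scene [ 978.30170607  705.3053752  1267.06610301] [0.264, 0.92, -0.277, -0.085] 406.949030994664 253.4112092979982 194.33018476998538Traceback (most recent call last):
  File "<stdin>", line 6, in <module>
  File "h.py", line 8, in onz
    o,d=ray(im,rc); return o+d*(z-o[2])/d[2]
        ~~~^^^^^^^
  File "h.py", line 6, in ray
    return np.array(im["xyz"]),np.array(im["rotation"])@d
                               ~~~~~~~~~~~~~~~~~~~~~~~~^~
ValueError: matmul: Input operand 1 has a mismatch in its core dimension 0, with gufunc signature (n?,k),(k,m?)->(n?,m?) (size 3 is different from 4)
```

Rotation is a quaternion.

```bash
sed -i 's/np.array(im\["rotation"\])/Rm(im)/g; 2a from scipy.spatial.transform import Rotation as R\ndef Rm(im): return R.from_quat(im["rotation"]).as_matrix()' h.py
python3 - <<'E'
from h import *
for n in ("scene","side","wrist"):
    im=imaging.get_image(n); save(im,f"pics/{n}0.png"); print(n,im["xyz"],Rm(im)[:,2].round(3),im["fx"])
    if n!="wrist":
      for q in "long_block medium_block broad_block dark_block long_tray medium_tray broad_tray dark_tray sanding_block glue_bottle".split():
        print(q,[(np.round(d["location"]).tolist(),round(d["score"],2),np.round(onz(im,d["location"],0)[:2]).tolist()) for d in nets.pinpoint(n,q)])
print(read_state())
E
```

```text
scene [ 978.30170607  705.3053752  1267.06610301] [-0.303 -0.465 -0.832] 406.949030994664
long_block [([158.0, 248.0], 0.97, [445.0, -160.0])]
medium_block [([146.0, 236.0], 0.66, [450.0, -242.0])]
broad_block [([262.0, 252.0], 0.83, [669.0, 225.0]), ([181.0, 203.0], 0.66, [648.0, -159.0]), ([316.0, 272.0], 0.6, [711.0, 416.0])]
dark_block [([183.0, 198.0], 0.74, [669.0, -158.0])]
long_tray []
medium_tray [([185.0, 269.0], 0.64, [444.0, -10.0])]
broad_tray [([202.0, 217.0], 0.71, [650.0, -45.0])]
dark_tray [([232.0, 232.0], 0.76, [666.0, 93.0]), ([203.0, 219.0], 0.35, [646.0, -38.0])]
sanding_block [([130.0, 263.0], 0.68, [312.0, -255.0])]
glue_bottle [([217.0, 336.0], 0.8, [316.0, 238.0])]
side [-160.13496458 -465.23629416 1137.96644837] [ 0.491  0.343 -0.801] 459.8106197149092
long_block [([235.0, 270.0], 0.95, [450.0, -121.0])]
medium_block [([255.0, 308.0], 0.85, [459.0, -244.0])]
broad_block [([135.0, 222.0], 0.86, [679.0, 234.0]), ([112.0, 190.0], 0.85, [700.0, 396.0])]
dark_block [([198.0, 316.0], 0.65, [642.0, -160.0])]
long_tray [([279.0, 347.0], 0.63, [458.0, -368.0])]
medi
[... 405 characters left out ...]
nts': array([ 1.55360140e+00,  3.84716408e-01,  7.92323746e-03,  5.97489587e-06,
       -1.19401367e+00, -2.58612969e-01]), 'joint_vel': array([-0.00070295,  0.00138748,  0.00089315, -0.00143783, -0.000157  ,
       -0.00026669]), 'joint_efforts': array([-5.95467536e-04, -3.92090786e+01,  1.88614941e+01,  4.19062212e+00,
       -4.05958217e-04, -1.10781144e-06]), 'position': array([170.16677384, 601.37584943, 256.31216439]), 'ee_rot': array([ 9.90506462e-01, -1.37466176e-01,  3.39042860e-06,  4.88203746e-06]), 'contact_force': array([-0.6976679 ,  0.49091879,  0.94646555]), 'wrist_torque': array([-0.03876524, -0.04720684,  0.04022195]), 'grasp_force': 0.0, 'gripper_width': 85.17077321872995}
```

View pics/scene0.png

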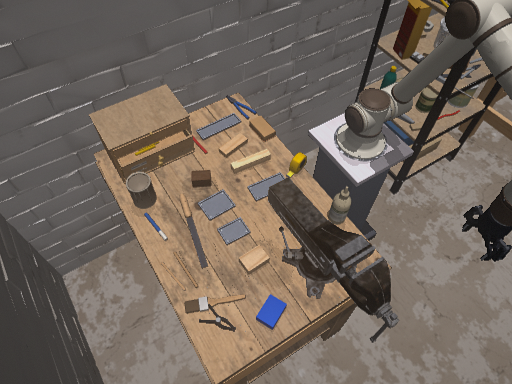

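View pics/side0.png

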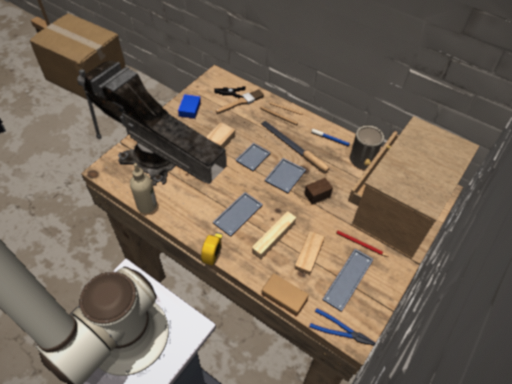

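The scene view shows the long pale stick at (col 250,row 160), the medium one at (233,146), the broad one at (254,260) and the dark one at (201,178). The trays are long (218,127), medium (268,186), broad (215,205) and dark (233,231).

Look-alikes in the scene view:
- Orange-brown cork block (262,127), nearer medium/broad in size: not wanted.
- Blue block (271,312), look-alike of the broad one: leave alone.
- Cardboard box and tape: not wanted.

Next I raise the arm and look from above with the wrist camera.

Request:
apply_moves(rows=[{"hand": 1, "delta_pos": [0, 0, -150], "yaw": 0}, {"hand": 1, "delta_pos": [0, 0, -150], "yaw": 0}, {"hand": 1, "delta_pos": [0, 0, -150], "yaw": 0}, {"hand": 1, "delta_pos": [0, 0, -150], "yaw": 0}, {"hand": 1, "delta_pos": [308, 172, -150], "yaw": 0}, {"hand": 1, "delta_pos": [308, 172, -150], "yaw": 0}, {"hand": 1, "delta_pos": [308, 172, -150], "yaw": 0}, {"hand": 1, "delta_pos": [308, 172, -150], "yaw": 0}, {"hand": 1, "delta_pos": [308, 172, -150], "yaw": 0}, {"hand": 1, "delta_pos": [308, 172, -150], "yaw": 0}, {"hand": 1, "delta_pos": [308, 172, -150], "yaw": 0}, {"hand": 1, "delta_pos": [308, 172, -150], "yaw": 0}])

```text
clock: 2.25
position: [406.9, 364.0, 406.7]
ee_rot: [0.991, -0.137, 0.0, -0.0]
contact_force: [0.8, 0.9, -0.3]
gripper_width: 85.1
grasp_force: 0.0
```

Request:
apply_moves(rows=[{"hand": 1, "delta_pos": [210, 250, 0], "yaw": 0}, {"hand": 1, "delta_pos": [210, 250, 0], "yaw": 0}, {"hand": 1, "delta_pos": [210, 250, 0], "yaw": 0}, {"hand": 1, "delta_pos": [210, 250, 0], "yaw": 0}, {"hand": 1, "delta_pos": [210, 250, 0], "yaw": 0}, {"hand": 1, "delta_pos": [210, 250, 0], "yaw": 0}, {"hand": 1, "delta_pos": [210, 250, 0], "yaw": 0}, {"hand": 1, "delta_pos": [210, 250, 0], "yaw": 0}, {"hand": 1, "delta_pos": [210, 250, 0], "yaw": 0}, {"hand": 1, "delta_pos": [210, 250, 0], "yaw": 0}])

```text
clock: 3.08
position: [540.4, 66.2, 406.0]
ee_rot: [0.99, -0.139, -0.0, 0.0]
contact_force: [0.2, 0.7, -0.1]
gripper_width: 85.5
grasp_force: 0.0
```

```bash
python3 - <<'E'
from h import *
im=imaging.get_image("wrist"); save(im,"pics/w1.png"); np.save("w1.npy",im,allow_pickle=True)
print(im["xyz"],read_state()["joints"])
E
```

```text
[605.89666528  46.14186863 523.41922813] [ 4.21978650e-01  1.78299350e-01  8.88563078e-02 -2.18408855e-04
 -1.48161917e+00  8.71267771e-01]
```

View pics/w1.png

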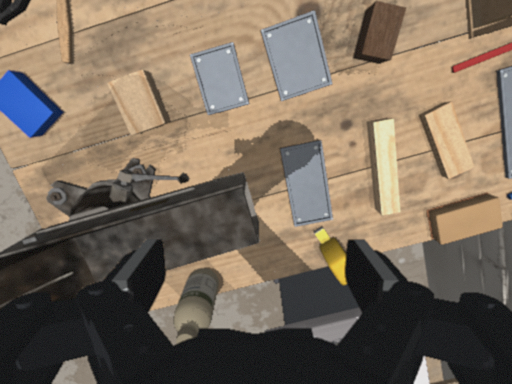

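Request:
apply_moves(rows=[{"hand": 1, "delta_pos": [30, 280, 0], "yaw": 0}, {"hand": 1, "delta_pos": [30, 280, 0], "yaw": 0}, {"hand": 1, "delta_pos": [30, 280, 0], "yaw": 0}, {"hand": 1, "delta_pos": [30, 280, 0], "yaw": 0}, {"hand": 1, "delta_pos": [30, 280, 0], "yaw": 0}, {"hand": 1, "delta_pos": [30, 280, 0], "yaw": 0}, {"hand": 1, "delta_pos": [30, 280, 0], "yaw": 0}, {"hand": 1, "delta_pos": [30, 280, 0], "yaw": 0}, {"hand": 1, "delta_pos": [30, 280, 0], "yaw": 0}, {"hand": 1, "delta_pos": [30, 280, 0], "yaw": 0}])

```text
clock: 3.97
position: [492.8, -208.5, 406.4]
ee_rot: [0.991, -0.137, 0.0, -0.0]
contact_force: [0.1, -0.2, 0.7]
gripper_width: 85.6
grasp_force: 0.0
```

```bash
python3 - <<'E'
from h import *
im=imaging.get_image("wrist"); save(im,"pics/w2.png"); np.save("w2.npy",im,allow_pickle=True)
print(im["xyz"],read_state()["joints"])
E
```

```text
[ 558.30533063 -228.24914738  523.87244989] [-9.63863998e-02  1.61035939e-01  6.84367324e-02 -2.60276700e-04
 -1.47783949e+00  1.39366208e+00]
```

View pics/w2.png

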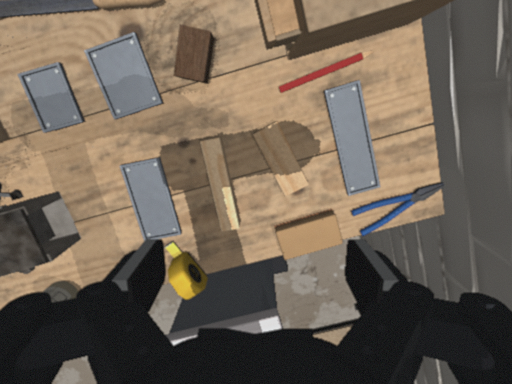

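Both wrist views show everything clearly: in w1 (col,row) the broad block is at (137,102), dark (381,32), long (386,166), medium (447,140); the trays are dark (220,78), broad (296,55), medium (306,182), and long in w2 (352,137). Next I fit top-face rectangles of known size, with free height, in both views.

```bash
cat > fit.py <<'E'
from h import *
from scipy.optimize import minimize
SZ=dict(long_block=(32,160,32),medium_block=(45,120,22),broad_block=(60,85,30),dark_block=(45,70,45),
 long_tray=(58,186,10),medium_tray=(71,146,10),broad_tray=(86,111,10),dark_tray=(71,96,10))
def emap(im,s):
    g=cv2.GaussianBlur(im["pixels"].astype(np.float32),(0,0),s)
    e=np.stack([cv2.Sobel(g,cv2.CV_32F,1,0),cv2.Sobel(g,cv2.CV_32F,0,1)],-1)
    return e  # h,w,3,2
def corners(p,W,L):
    x,y,t,z=p; u=np.array([np.cos(t),np.sin(t)]); v=np.array([-u[1],u[0]])  # u = width axis, v = length axis
    return [np.r_[np.array([x,y])+a*W/2*u+b*L/2*v,z] for a,b in((-1,-1),(1,-1),(1,1),(-1,1))]
def score(p,ims,es,W,L):
    c=corners(p,W,L); tot=0
    for im,e in zip(ims,es):
        for a,b in zip(c,c[1:]+c[:1]):
            q=np.array([proj(im,a+(b-a)*k) for k in np.linspace(.05,.95,25)]).astype(np.float32)
            d=q[-1]-q[0]; n=np.array([d[0],-d[1]])/np.hypot(*d)  # normal in (x,y): (dr,-dc)
            m=[cv2.remap(np.ascontiguousarray(e[:,:,:,i]),q[:,1:2].copy(),q[:,0:1].copy(),cv2.INTER_LINEAR).reshape(25,3) for i in(0,1)]
            tot+=np.sqrt(np.abs(m[0]*n[0]+m[1]*n[1]).max(1)).mean()
    return -tot/len(ims)
def fit(name,ims,p0,dz=6,sig=(3,1.2)):
    W,L,H=SZ[name]; p=np.array(p0,float)
    for s in sig:
        es=[emap(i,s) for i in ims]; best=None
        k=s/3
        for dx,dy,dt in [(0,0,0)]+[tuple(r) for r in np.random.default_rng(0).uniform(-1,1,(10,3))*[8*k,8*k,.1*k]]:
            q=p+[dx,dy,dt,0]
            sx=np.vstack([q,q+[5*k,0,0,0],q+[0,5*k,0,0],q+[0,0,.06*k,0],q+[0,0,0,dz*k]]) if dz else None
            if dz: r=minimize(score,q,(ims,es,W,L),method="Nelder-Mead",options=dict(initial_simplex=sx,xatol=.05,fatol=1e-3))
            else: 
                z=q[3]; r=minimize(lambda v:score(np.r_[v,z],ims,es,W,L),q[:3],method="Nelder-Mead",options=dict(initial_simplex=sx0(q,k))); r.x=np.r_[r.x,z]
            if best is None or r.fun<best.fun: best=r
        p=best.x
    return p,-best.fun
def sx0(q,k): return np.vstack([q[:3],q[:3]+[5*k,0,0],q[:3]+[0,5*k,0],q[:3]+[0,0,.06*k]])
def draw(im,p,name,out,col=(0,0,255)):
    W,L,H=SZ[name]; c=np.array([proj(im,a)[::-1] for a in corners(p,W,L)])
    cv2.polylines(out,[np.round(c*16).astype(np.int32)],True,col,1,cv2.LINE_AA,4)
E
cat > run1.py <<'E'
from fit import *
w={1:np.load("w1.npy",allow_pickle=True).item(),2:np.load("w2.npy",allow_pickle=True).item()}
G=dict(long_block=(1,(120,383),(213,390)),medium_block=(1,(107,438),(174,457)),broad_block=(1,(75,128),(129,147)),dark_block=(1,(5,390),(53,372)),
 long_tray=(2,(82,341),(190,362)),medium_tray=(1,(143,301),(220,312)),broad_tray=(1,(20,288),(92,308)),dark_tray=(1,(47,213),(108,229)))
o={k:cv2.cvtColor(w[k]["pixels"],cv2.COLOR_RGB2BGR) for k in w}; res={}
for n,(k,a,b) in G.items():
    z=SZ[n][2]; A,B=onz(w[k],a,z),onz(w[k],b,z); d=A-B; c=(A+B)/2
    p0=[c[0],c[1],np.arctan2(d[1],d[0])-np.pi/2,z]
    ims=[w[i] for i in w if all((2<=proj(w[i],q)).all() and proj(w[i],q)[0]<381 and proj(w[i],q)[1]<509 for q in corners(p0,*SZ[n][:2]))]
    out=[]
    for dz in (6,0) if len(ims)>1 else (0,):
        p,s=fit(n,ims,p0,dz); out.append((p.round(2).tolist(),round(s,1)))
    print(n,len(ims),round(np.linalg.norm(d)),np.round(p0,2).tolist(),*out); res[n]=p
    for i in w: draw(w[i],p,n,o[i])
np.save("res.npy",res,allow_pickle=True)
cv2.imwrite("pics/fit1.png",cv2.resize(np.vstack([o[1][:250],o[2][:250]])[:, :],None,fx=1.2,fy=1.2))
E
time python3 run1.py
```

```text
long_block 2 159 [448.49, -135.08, -1.66, 32.0] ([447.12, -135.77, -1.65, 31.03], np.float64(48.3)) ([447.32, -135.62, -1.65, 32.0], np.float64(48.2))
medium_block 2 120 [462.55, -242.66, -1.42, 22.0] ([461.46, -246.62, -1.36, 20.16], np.float64(40.5)) ([461.99, -245.75, -1.36, 22.0], np.float64(40.2))
broad_block 1 84 [659.19, 221.56, -1.59, 30.0] ([660.44, 224.01, -1.52, 30.0], np.float64(44.5))
dark_block 1 65 [655.58, -154.75, -2.14, 45.0] ([651.82, -158.11, -2.05, 45.0], np.float64(43.0))
long_tray 1 187 [461.79, -370.24, -1.57, 10.0] ([458.07, -368.92, -1.55, 10.0], np.float64(44.8))
medium_tray 2 141 [454.41, -4.67, -1.67, 10.0] ([451.67, -3.76, -1.65, 7.92], np.float64(44.5)) ([452.07, -3.99, -1.64, 10.0], np.float64(44.3))
broad_tray 2 110 [656.02, -38.8, -1.52, 10.0] ([655.81, -37.05, -1.53, 9.31], np.float64(42.7)) ([655.75, -37.24, -1.54, 10.0], np.float64(42.7))
dark_tray 2 94 [659.47, 86.72, -1.61, 10.0] ([657.27, 89.64, -1.59, 8.67], np.float64(42.9)) ([657.17, 89.16, -1.59, 10.0], np.float64(42.8))
real	8m20.262s
user	8m18.366s
sys	0m0.668s
```

View pics/fit1.png

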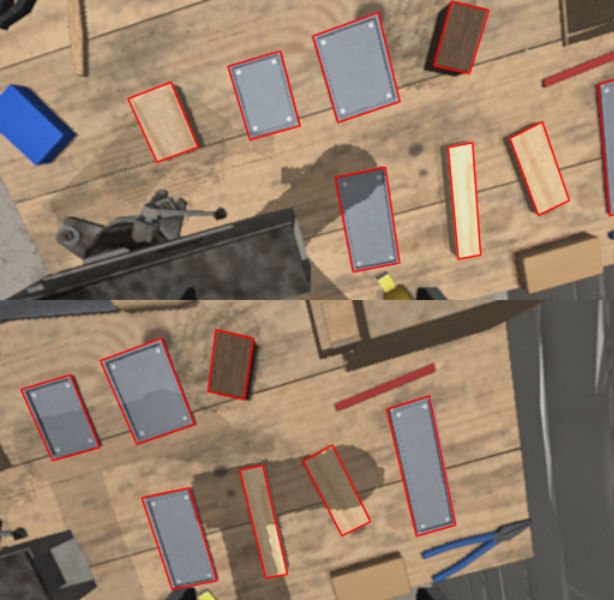

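The overlays match every outline. Fitted heights are 31 and 20 mm for the long and medium blocks and 8 to 9 mm for the trays, against stated values of 32, 22 and 10. Next: a planning helper and a faster projection.

```bash
cat > plan.py <<'E'
import sys; from h import *
def plan(x,y,z,t,s=None):
    s=s or read_state(); M=R.from_quat(s["ee_rot"]).as_matrix(); d=M.T@(np.array([x,y,z])-s["position"])
    a=np.arctan2(M[1,1],M[0,1]); w=(t-a+np.pi/2)%np.pi-np.pi/2
    return d.round(1).tolist(), round(-w,3)
if __name__=="__main__":
    v=list(map(float,sys.argv[1:])); s=read_state(); print(plan(*v,s),"j6",s["joints"][5].round(2),"tilt",R.from_quat(s["ee_rot"]).as_matrix()[2,2].round(4))
E
python3 plan.py 447 -135.7 120 -1.65
```

```text
([-63.9, -57.2, 286.4], np.float64(-0.194)) j6 1.39 tilt -1.0
```

Request:
apply_moves(rows=[{"hand": 1, "delta_pos": [-64, -57, 286], "yaw": -0.194}, {"hand": 1, "delta_pos": [-64, -57, 286], "yaw": -0.194}, {"hand": 1, "delta_pos": [-64, -57, 286], "yaw": -0.194}, {"hand": 1, "delta_pos": [-64, -57, 286], "yaw": -0.194}, {"hand": 1, "delta_pos": [-64, -57, 286], "yaw": -0.194}, {"hand": 1, "delta_pos": [-64, -57, 286], "yaw": -0.194}, {"hand": 1, "delta_pos": [-64, -57, 286], "yaw": -0.194}, {"hand": 1, "delta_pos": [-64, -57, 286], "yaw": -0.194}, {"hand": 1, "delta_pos": [-64, -57, 286], "yaw": -0.194}, {"hand": 1, "delta_pos": [-64, -57, 286], "yaw": -0.194}, {"hand": 1, "delta_pos": [-64, -57, 286], "yaw": -0.194}, {"hand": 1, "delta_pos": [-64, -57, 286], "yaw": -0.194}])

```text
clock: 5.02
position: [448.7, -137.4, 122.7]
ee_rot: [0.999, -0.041, 0.003, -0.0]
contact_force: [0.0, 0.3, 0.3]
gripper_width: 85.6
grasp_force: 0.0
```

```bash
python3 plan.py 447 -135.7 31 -1.65
python3 - <<'E'
from h import *
im=imaging.get_image("wrist"); save(im,"pics/w3.png")
E
```

```text
([-2.3, -1.6, 91.6], np.float64(-0.002)) j6 1.44 tilt -1.0
```

View pics/w3.png

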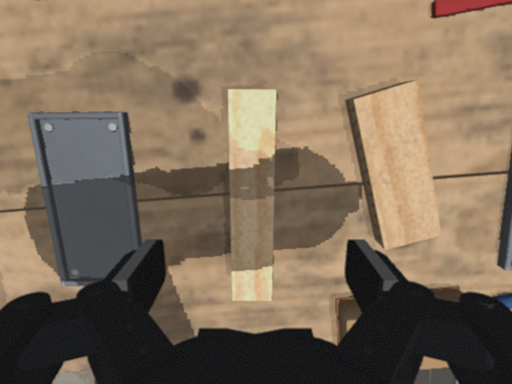

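The close view shows the pale long block (cols 229-276) centred between the fingers, with the medium block to its right and the medium tray to its left. Now I descend and close.

Request:
apply_moves(rows=[{"hand": 1, "delta_pos": [0, 0, 40], "yaw": 0}, {"hand": 1, "delta_pos": [0, 0, 70], "yaw": 0}, {"hand": 1, "delta_pos": [0, 0, 80], "yaw": 0}, {"hand": 1, "delta_pos": [0, 0, 89], "yaw": 0}, {"hand": 1, "delta_pos": [0, 0, 89], "yaw": 0}, {"hand": 1, "delta_pos": [0, 0, 89], "yaw": 0}, {"hand": -1, "delta_pos": [0, 0, 89], "yaw": 0}, {"hand": -1, "delta_pos": [0, 0, 89], "yaw": 0}, {"hand": -1, "delta_pos": [0, 0, 89], "yaw": 0}, {"hand": -1, "delta_pos": [0, 0, 89], "yaw": 0}, {"hand": -1, "delta_pos": [0, 0, 89], "yaw": 0}, {"hand": -1, "delta_pos": [0, 0, 89], "yaw": 0}])

```text
clock: 6.07
position: [447.1, -137.3, 32.1]
ee_rot: [0.999, -0.041, 0.001, 0.0]
contact_force: [-0.7, 0.7, 5.0]
gripper_width: 31.0
grasp_force: 61.1
```

```bash
python3 plan.py 447 -135.7 31 -1.65
```

```text
([-0.3, -1.6, 1.1], np.float64(-0.002)) j6 1.44 tilt -1.0
```

```bash
python3 plan.py 458 -369 90 -1.55
```

```text
([29.7, 230.1, -57.8], np.float64(-0.102)) j6 1.44 tilt -1.0
```

Request:
apply_moves(rows=[{"hand": -1, "delta_pos": [0, 0, -30], "yaw": 0}, {"hand": -1, "delta_pos": [0, 0, -58], "yaw": 0}, {"hand": -1, "delta_pos": [5, 40, -58], "yaw": -0.03}, {"hand": -1, "delta_pos": [10, 80, -58], "yaw": -0.06}, {"hand": -1, "delta_pos": [15, 115, -58], "yaw": -0.09}, {"hand": -1, "delta_pos": [20, 150, -58], "yaw": -0.1}, {"hand": -1, "delta_pos": [25, 190, -58], "yaw": -0.102}, {"hand": -1, "delta_pos": [30, 230, -58], "yaw": -0.102}, {"hand": -1, "delta_pos": [30, 230, -58], "yaw": -0.102}, {"hand": -1, "delta_pos": [30, 230, -58], "yaw": -0.102}, {"hand": -1, "delta_pos": [30, 230, -58], "yaw": -0.102}, {"hand": -1, "delta_pos": [30, 230, -58], "yaw": -0.102}])

```text
clock: 7.07
position: [457.2, -367.9, 89.0]
ee_rot: [1.0, 0.011, -0.001, -0.0]
contact_force: [0.3, 0.2, -1.1]
gripper_width: 31.0
grasp_force: 60.4
```

```bash
python3 plan.py 458 -369 37 -1.55
python3 - <<'E'
from h import *
im=imaging.get_image("wrist"); save(im,"pics/w4.png")
E
```

```text
([0.9, 1.1, 52.0], np.float64(0.0)) j6 1.99 tilt -1.0
```

View pics/w4.png

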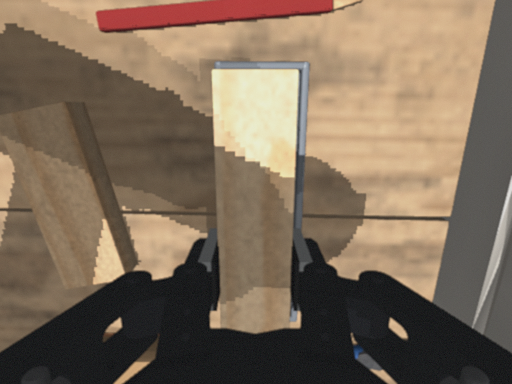

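```bash
python3 - <<'E'
from fit import *
im=imaging.get_image("wrist"); s=read_state(); print(s["position"])
print("tray", [proj(im,c).round(1).tolist() for c in corners([458.07,-368.92,-1.55,10],58,186)])
p=s["position"]; print("block", [proj(im,c).round(1).tolist() for c in corners([p[0],p[1],-1.55,90-31+32],32,160)])
E
```

```text
[ 457.65760063 -367.75034142   89.4221267 ]
tray [[321.6, 217.3], [321.7, 292.7], [60.8, 303.8], [60.6, 207.3]]
block [[411.8, 220.5], [411.9, 284.5], [69.6, 297.2], [69.5, 207.4]]
```

Predictions and picture agree within about 4 px, and that shift is common to block and tray, so the relative error is about 1 mm. Lower and release.

Request:
apply_moves(rows=[{"hand": -1, "delta_pos": [0, 2, 20], "yaw": 0}, {"hand": -1, "delta_pos": [0, 2, 35], "yaw": 0}, {"hand": -1, "delta_pos": [0, 2, 45], "yaw": 0}, {"hand": -1, "delta_pos": [0, 2, 52], "yaw": 0}, {"hand": -1, "delta_pos": [0, 2, 52], "yaw": 0}, {"hand": -1, "delta_pos": [0, 2, 52], "yaw": 0}, {"hand": 0.0, "delta_pos": [0, 2, 52], "yaw": 0}, {"hand": 0.4, "delta_pos": [0, 2, 52], "yaw": 0}, {"hand": 0.4, "delta_pos": [0, 2, 52], "yaw": 0}, {"hand": 0.4, "delta_pos": [0, 2, 30], "yaw": 0}, {"hand": 0.4, "delta_pos": [0, 2, 0], "yaw": 0}, {"hand": 0.4, "delta_pos": [0, 2, -30], "yaw": 0}])

```text
clock: 8.17
position: [457.1, -370.8, 119.7]
ee_rot: [1.0, 0.01, -0.001, -0.0]
contact_force: [0.5, -0.3, -0.2]
gripper_width: 60.0
grasp_force: 0.0
```

```bash
python3 plan.py 461.5 -246.5 120 -1.36
```

```text
([7.0, -124.2, -0.2], np.float64(-0.191)) j6 2.0 tilt -1.0
```

Request:
apply_moves(rows=[{"hand": 1, "delta_pos": [2, -40, 0], "yaw": -0.1}, {"hand": 1, "delta_pos": [4, -80, 0], "yaw": -0.19}, {"hand": 1, "delta_pos": [7, -124, 0], "yaw": -0.191}, {"hand": 1, "delta_pos": [7, -124, 0], "yaw": -0.191}, {"hand": 1, "delta_pos": [7, -124, 0], "yaw": -0.191}, {"hand": 1, "delta_pos": [7, -124, 0], "yaw": -0.191}, {"hand": 1, "delta_pos": [7, -124, 0], "yaw": -0.191}, {"hand": 1, "delta_pos": [7, -124, 0], "yaw": -0.191}])

```text
clock: 8.83
position: [462.1, -248.0, 119.2]
ee_rot: [0.995, 0.104, 0.0, 0.0]
contact_force: [-0.3, 0.2, 0.2]
gripper_width: 85.1
grasp_force: 0.0
```

```bash
python3 plan.py 461.5 -246.5 28 -1.36
python3 - <<'E'
from fit import *
im=imaging.get_image("wrist"); o=im["pixels"][:,:,::-1].copy()
draw(im,[461.5,-246.5,-1.36,22],"medium_block",o); draw(im,[458,-369.5,-1.55,10],"long_tray",o); cv2.imwrite("pics/w5.png",o)
E
```

```text
([-0.3, -1.6, 91.2], np.float64(-0.002)) j6 1.96 tilt -1.0
```

View pics/w5.png

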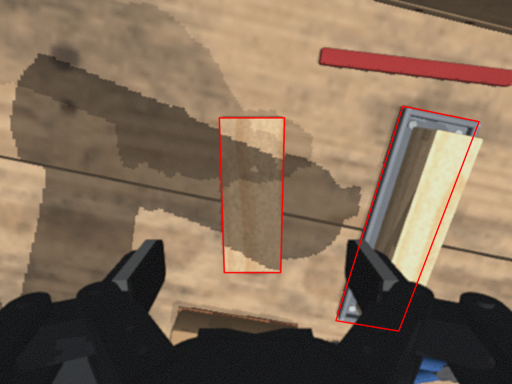

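The medium block's outline (cols 220-284, rows 117-272) matches the fit, and the long block sits within its tray at right (cols 350-480). Descend and grip.

Request:
apply_moves(rows=[{"hand": 1, "delta_pos": [0, -1, 40], "yaw": 0}, {"hand": 1, "delta_pos": [0, -1, 70], "yaw": 0}, {"hand": 1, "delta_pos": [0, -1, 82], "yaw": 0}, {"hand": 1, "delta_pos": [0, -1, 91], "yaw": 0}, {"hand": 1, "delta_pos": [0, -1, 91], "yaw": 0}, {"hand": 1, "delta_pos": [0, -1, 91], "yaw": 0}, {"hand": -1, "delta_pos": [0, -1, 91], "yaw": 0}, {"hand": -1, "delta_pos": [0, -1, 91], "yaw": 0}, {"hand": -1, "delta_pos": [0, -1, 91], "yaw": 0}, {"hand": -1, "delta_pos": [0, -1, 91], "yaw": 0}, {"hand": -1, "delta_pos": [0, -1, 91], "yaw": 0}, {"hand": -1, "delta_pos": [0, -1, 91], "yaw": 0}])

```text
clock: 9.88
position: [462.9, -246.1, 29.7]
ee_rot: [0.994, 0.106, 0.001, 0.001]
contact_force: [-0.2, -0.2, 5.4]
gripper_width: 43.4
grasp_force: 63.2
```

```bash
python3 plan.py 452 -4 120 -1.645
```

```text
([40.4, -238.9, -90.6], np.float64(0.286)) j6 1.96 tilt -1.0
```

Request:
apply_moves(rows=[{"hand": -1, "delta_pos": [0, 0, -40], "yaw": 0}, {"hand": -1, "delta_pos": [0, 0, -80], "yaw": 0}, {"hand": -1, "delta_pos": [7, -40, -90], "yaw": 0.08}, {"hand": -1, "delta_pos": [14, -80, -90], "yaw": 0.16}, {"hand": -1, "delta_pos": [21, -120, -90], "yaw": 0.24}, {"hand": -1, "delta_pos": [28, -160, -90], "yaw": 0.286}, {"hand": -1, "delta_pos": [34, -200, -90], "yaw": 0.286}, {"hand": -1, "delta_pos": [40, -239, -90], "yaw": 0.286}, {"hand": -1, "delta_pos": [40, -239, -90], "yaw": 0.286}, {"hand": -1, "delta_pos": [40, -239, -90], "yaw": 0.286}, {"hand": -1, "delta_pos": [40, -239, -90], "yaw": 0.286}, {"hand": -1, "delta_pos": [40, -239, -90], "yaw": 0.286}])

```text
clock: 10.88
position: [450.7, -4.7, 118.2]
ee_rot: [0.999, -0.038, -0.0, 0.0]
contact_force: [0.3, -0.3, -0.3]
gripper_width: 43.2
grasp_force: 62.4
```

```bash
python3 plan.py 452 -4 36 -1.645
python3 - <<'E'
from fit import *
im=imaging.get_image("wrist"); o=im["pixels"][:,:,::-1].copy(); p=read_state()["position"]
draw(im,[p[0],p[1],-1.645,p[2]-29+22],"medium_block",o); draw(im,[452,-4,-1.645,10],"medium_tray",o); cv2.imwrite("pics/w6.png",o)
E
```

```text
([1.3, -0.8, 82.2], np.float64(-0.002)) j6 1.14 tilt -1.0
```

View pics/w6.png

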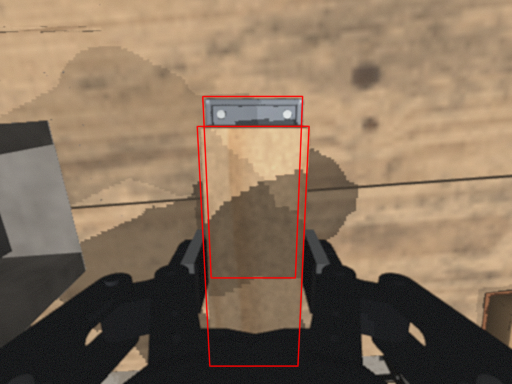

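Block and tray outlines line up with the prediction (tray far edge at row 97, cols 204-302). Lower and release.

Request:
apply_moves(rows=[{"hand": -1, "delta_pos": [1, 0, 35], "yaw": 0}, {"hand": -1, "delta_pos": [1, 0, 60], "yaw": 0}, {"hand": -1, "delta_pos": [1, 0, 75], "yaw": 0}, {"hand": -1, "delta_pos": [1, 0, 82], "yaw": 0}, {"hand": -1, "delta_pos": [1, 0, 82], "yaw": 0}, {"hand": -1, "delta_pos": [1, 0, 82], "yaw": 0}, {"hand": 0.3, "delta_pos": [1, 0, 82], "yaw": 0}, {"hand": 0.6, "delta_pos": [1, 0, 82], "yaw": 0}, {"hand": 0.6, "delta_pos": [1, 0, 82], "yaw": 0}, {"hand": 0.6, "delta_pos": [1, 0, 60], "yaw": 0}, {"hand": 0.6, "delta_pos": [1, 0, 30], "yaw": 0}, {"hand": 0.6, "delta_pos": [1, 0, 0], "yaw": 0}])

```text
clock: 11.93
position: [451.4, -4.0, 119.4]
ee_rot: [0.999, -0.037, -0.001, 0.0]
contact_force: [0.5, 0.2, -0.5]
gripper_width: 68.6
grasp_force: 0.0
```

Request:
apply_moves(rows=[{"hand": 1, "delta_pos": [0, 0, -40], "yaw": 0}, {"hand": 1, "delta_pos": [10, 0, -80], "yaw": 0}, {"hand": 1, "delta_pos": [30, 0, -120], "yaw": 0}, {"hand": 1, "delta_pos": [60, 0, -160], "yaw": 0}, {"hand": 1, "delta_pos": [90, 0, -200], "yaw": 0}, {"hand": 1, "delta_pos": [120, -20, -240], "yaw": 0}, {"hand": 1, "delta_pos": [150, -50, -250], "yaw": 0}, {"hand": 1, "delta_pos": [190, -70, -250], "yaw": 0}, {"hand": 1, "delta_pos": [220, -90, -250], "yaw": 0}, {"hand": 1, "delta_pos": [220, -90, -250], "yaw": 0}, {"hand": 1, "delta_pos": [220, -90, -250], "yaw": 0}])

```text
clock: 12.85
position: [680.9, 71.9, 366.0]
ee_rot: [0.999, -0.037, -0.001, -0.0]
contact_force: [-0.7, 0.3, -0.8]
gripper_width: 85.6
grasp_force: 0.0
```

```bash
python3 - <<'E'
from fit import *
for n in ("scene","side"):
    im=imaging.get_image(n); save(im,f"pics/{n}1.png")
im=imaging.get_image("wrist"); np.save("w7.npy",im,allow_pickle=True)
a=cv2.imread("pics/scene1.png")[90:330,90:350]; b=cv2.imread("pics/side1.png")[80:320,150:410]; w=im["pixels"][:,:,::-1].copy()
draw(im,[660.4,224,-1.52,30],"broad_block",w);draw(im,[655.8,-37,-1.535,10],"broad_tray",w)
z=np.hstack([cv2.resize(a,(400,370)),cv2.resize(b,(400,370))]); cv2.imwrite("pics/c7.png",z); cv2.imwrite("pics/w7.png",w)
print(read_state()["joints"])
E
python3 plan.py 664 224 300 -1.52
```

```text
[ 3.38732262e-01  4.41791058e-01  3.69715017e-01  7.55101719e-06
 -1.49961956e+00  1.15742972e+00]
([-24.9, -153.3, 68.2], np.float64(-0.125)) j6 1.16 tilt -1.0
```

View pics/c7.png

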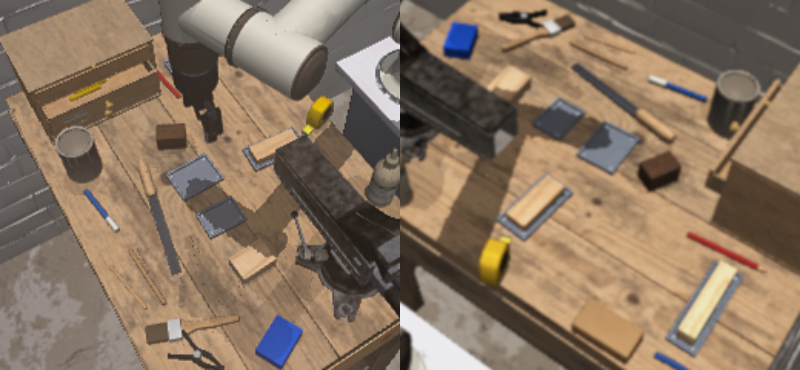

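View pics/w7.png

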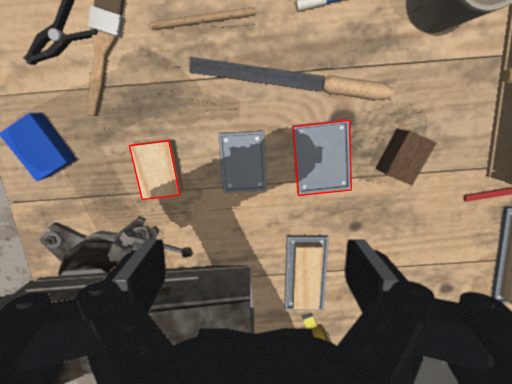

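The long and medium blocks both lie inside their trays in the side view (710,305 and 537,205 in the crop). The wrist view shows the broad block (130-180, 140-198) and broad tray (294-351, 122-194) exactly under their fitted outlines. Next I hover over the broad block and check the arm's clearance to the vice.

Request:
apply_moves(rows=[{"hand": 1, "delta_pos": [-8, -40, 10], "yaw": -0.05}, {"hand": 1, "delta_pos": [-14, -80, 30], "yaw": -0.1}, {"hand": 1, "delta_pos": [-20, -120, 50], "yaw": -0.125}, {"hand": 1, "delta_pos": [-25, -153, 68], "yaw": -0.125}, {"hand": 1, "delta_pos": [-25, -153, 100], "yaw": -0.125}, {"hand": 1, "delta_pos": [-25, -153, 130], "yaw": -0.125}, {"hand": 1, "delta_pos": [-25, -153, 160], "yaw": -0.125}, {"hand": 1, "delta_pos": [-25, -153, 190], "yaw": -0.125}, {"hand": 1, "delta_pos": [-25, -153, 210], "yaw": -0.125}, {"hand": 1, "delta_pos": [-25, -153, 210], "yaw": -0.125}, {"hand": 1, "delta_pos": [-25, -153, 210], "yaw": -0.125}])

```text
clock: 13.92
position: [663.9, 222.9, 158.9]
ee_rot: [1.0, 0.025, -0.0, 0.001]
contact_force: [0.7, 0.9, 1.4]
gripper_width: 85.4
grasp_force: 0.0
```

```bash
python3 plan.py 664 224 28 -1.52; python3 - <<'E'
from fit import *
a=imaging.get_image("scene")["pixels"][120:384,130:420,::-1]; b=imaging.get_image("side")["pixels"][60:260,60:300,::-1]
im=imaging.get_image("wrist"); w=im["pixels"][:,:,::-1].copy(); draw(im,[660.4,224,-1.52,30],"broad_block",w)
print(read_state()["joints"])
cv2.imwrite("pics/c8.png",np.hstack([cv2.resize(a,(400,364)),cv2.resize(w,(400,364))]))
E
```

```text
([0.3, -1.2, 130.9], np.float64(-0.001)) j6 1.07 tilt -1.0
[ 5.54503634e-01  5.81222060e-01  9.12151609e-02  7.91774804e-04
 -1.07562726e+00  1.06617441e+00]
```

View pics/c8.png

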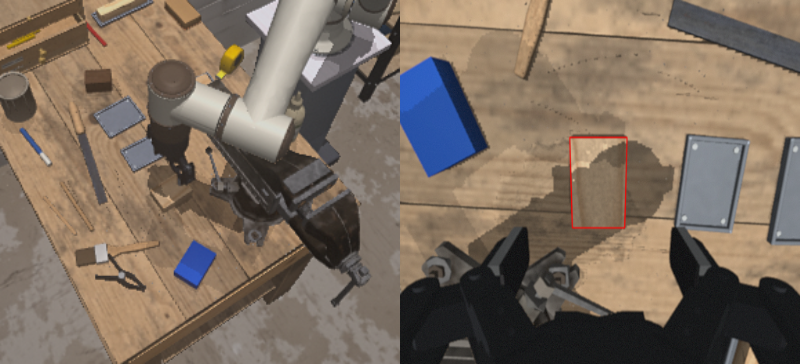

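```bash
python3 - <<'E'
from h import *
im=imaging.get_image("scene")
for rc in [(176,255),(216,310),(235,331),(226,293)]:
    o,d=ray(im,rc); print(rc,[ (o+d*(z-o[2])/d[2]).round().tolist() for z in (250,300,350,400,450)])
print(read_state()["position"])
# wrist axis height candidates project
j1=.5545
for z in (250,300,350,400): print(z,proj(im,[664-160*np.sin(j1),223+160*np.cos(j1),z]).round().tolist(), proj(im,[664,223,z]).round().tolist())
E
```

```text
(176, 255) [[568.0, 81.0, 250.0], [588.0, 112.0, 300.0], [608.0, 143.0, 350.0], [628.0, 173.0, 400.0], [648.0, 204.0, 450.0]]
(216, 310) [[509.0, 287.0, 250.0], [532.0, 308.0, 300.0], [555.0, 328.0, 350.0], [578.0, 349.0, 400.0], [601.0, 369.0, 450.0]]
(235, 331) [[496.0, 369.0, 250.0], [520.0, 385.0, 300.0], [543.0, 402.0, 350.0], [567.0, 418.0, 400.0], [591.0, 435.0, 450.0]]
(226, 293) [[570.0, 288.0, 250.0], [590.0, 309.0, 300.0], [610.0, 329.0, 350.0], [630.0, 350.0, 400.0], [650.0, 370.0, 450.0]]
[665.48241548 224.08788485 161.39203382]
250 [247.0, 305.0] [224.0, 253.0]
300 [238.0, 307.0] [215.0, 253.0]
350 [229.0, 309.0] [206.0, 253.0]
400 [219.0, 312.0] [195.0, 254.0]
```

```bash
python3 - <<'E'
from h import *
w1=np.load("w1.npy",allow_pickle=True).item(); w7=np.load("w7.npy",allow_pickle=True).item(); sc=imaging.get_image("scene"); sd=imaging.get_image("side")
def tri(L):
    A=np.zeros((3,3));b=np.zeros(3)
    for im,rc in L:
        o,d=ray(im,rc); d/=np.linalg.norm(d); P=np.eye(3)-np.outer(d,d); A+=P;b+=P@o
    x=np.linalg.solve(A,b); return x.round(),[ (proj(im,x)-rc).round(1).tolist() for im,rc in L]
print(tri([(w1,(178,243)),(w7,(267,249))]), tri([(w1,(178,243)),(sd,(155,222))]))
print(tri([(w1,(239,258)),(w1,(239,258)),(sd,(177,222))]))
for z in (150,200,250,270): print(z,[onz(w1,rc,z)[:2].round().tolist() for rc in((178,243),(240,5))],[onz(w7,rc,z)[:2].round().tolist() for rc in((267,249),(270,170))])
def c(a): cv2.imwrite("x",a)
a=cv2.imread("pics/scene0.png")[160:340,210:400]; b=cv2.imread("pics/side0.png")[50:230,70:260]
cv2.imwrite("pics/c9.png",np.hstack([cv2.resize(a,(400,380),interpolation=3),cv2.resize(b,(400,380),interpolation=3)]))
E
```

```text
(array([507.,  92.,  69.]), [[-0.4, 1.0], [0.2, -1.1]]) (array([517.,  94., 137.]), [[4.2, -4.3], [0.7, 2.7]])
(array([442.,  77., 144.]), [[-6.7, 8.1], [-6.7, 8.1], [-3.8, -9.5]])
150 [[524.0, 85.0], [530.0, 417.0]] [[554.0, 85.0], [557.0, 183.0]]
200 [[535.0, 80.0], [540.0, 367.0]] [[582.0, 82.0], [585.0, 165.0]]
250 [[546.0, 75.0], [550.0, 318.0]] [[611.0, 79.0], [613.0, 148.0]]
270 [[550.0, 73.0], [554.0, 298.0]] [[623.0, 78.0], [625.0, 140.0]]
```

View pics/c9.png

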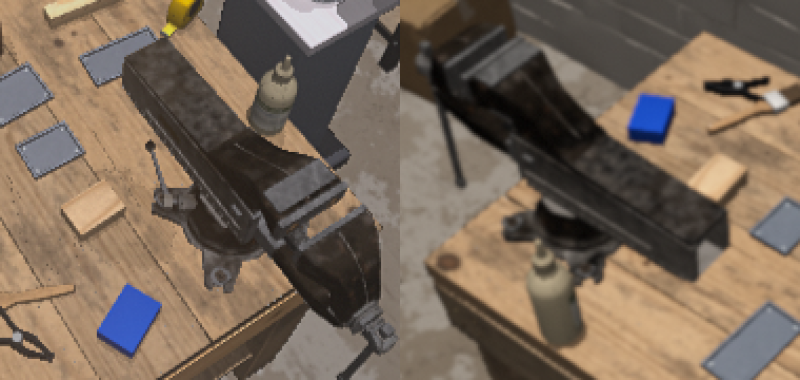

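```bash
python3 - <<'E'
from h import *
sc=imaging.get_image("scene"); sd=imaging.get_image("side")
def tri(L):
    A=np.zeros((3,3));b=np.zeros(3)
    for im,rc in L:
        o,d=ray(im,rc); d/=np.linalg.norm(d); P=np.eye(3)-np.outer(d,d); A+=P;b+=P@o
    x=np.linalg.solve(A,b); return x.round(),[ (proj(im,x)-rc).round(1).tolist() for im,rc in L]
for a,b in [((252.4,334.5),(73.7,131.8)),((268,348),(68,120)),((233.5,362),(95,117.5)),((246,375),(83,103)),((196,270),(167,202)),((178,288),(168,212))]: print(tri([(sc,a),(sd,b)]))
E
```

```text
(array([523., 426., 266.]), [[0.3, 2.8], [-0.0, 2.6]])
(array([522., 478., 263.]), [[0.2, 1.7], [0.0, 1.6]])
(array([429., 410., 260.]), [[-0.2, -2.4], [-0.1, -2.4]])
(array([431., 464., 275.]), [[-0.1, -1.9], [-0.1, -1.8]])
(array([489., 115., 108.]), [[1.7, 9.4], [-2.1, 11.0]])
(array([443.,  86., 157.]), [[-0.3, -1.5], [0.3, -1.8]])
```

The jaws triangulate to x 430-523, y 418-478, z about 266, and the beam by the block is only about 157 high. The forearm and wrist should clear by about 35 mm or more. I grip slightly beyond centre (x 672), in two steps while watching the force.

Request:
apply_moves(rows=[{"hand": 1, "delta_pos": [8, -1, 25], "yaw": 0}, {"hand": 1, "delta_pos": [8, -1, 50], "yaw": 0}, {"hand": 1, "delta_pos": [8, -1, 75], "yaw": 0}, {"hand": 1, "delta_pos": [8, -1, 90], "yaw": 0}, {"hand": 1, "delta_pos": [8, -1, 90], "yaw": 0}, {"hand": 1, "delta_pos": [8, -1, 90], "yaw": 0}])

```text
clock: 14.82
position: [672.4, 225.1, 67.8]
ee_rot: [1.0, 0.025, -0.001, 0.001]
contact_force: [0.6, -0.3, 0.4]
gripper_width: 85.7
grasp_force: 0.0
```

```bash
python3 plan.py 672 224 33 -1.52; python3 -c "
from h import *
s=read_state();print(s['position'],s['contact_force'],s['joint_efforts'])"
```

```text
([-0.4, 1.0, 34.8], np.float64(-0.0)) j6 1.07 tilt -1.0
[672.42506976 225.07406711  67.79815531] [ 0.64973374 -0.25864052  0.39250879] [-3.28491954e-02 -4.86203527e+01  1.51541555e+01  3.32838893e+00
 -2.60754442e-02 -2.07683274e-04]
```

Request:
apply_moves(rows=[{"hand": 1, "delta_pos": [0, 1, 15], "yaw": 0}, {"hand": 1, "delta_pos": [0, 1, 25], "yaw": 0}, {"hand": 1, "delta_pos": [0, 1, 36], "yaw": 0}, {"hand": 1, "delta_pos": [0, 1, 36], "yaw": 0}, {"hand": 1, "delta_pos": [0, 1, 36], "yaw": 0}, {"hand": -1, "delta_pos": [0, 1, 36], "yaw": 0}, {"hand": -1, "delta_pos": [0, 1, 36], "yaw": 0}, {"hand": -1, "delta_pos": [0, 1, 36], "yaw": 0}, {"hand": -1, "delta_pos": [0, 1, 36], "yaw": 0}, {"hand": -1, "delta_pos": [0, 1, 36], "yaw": 0}])

```text
clock: 15.65
position: [673.3, 224.7, 33.7]
ee_rot: [1.0, 0.025, 0.001, -0.0]
contact_force: [-0.7, 0.2, 3.4]
gripper_width: 58.7
grasp_force: 67.5
```

```bash
python3 plan.py 667.8 -37 120 -1.535
```

```text
([-18.5, 261.0, -86.6], np.float64(0.015)) j6 1.07 tilt -1.0
```

Request:
apply_moves(rows=[{"hand": -1, "delta_pos": [0, 0, -30], "yaw": 0}, {"hand": -1, "delta_pos": [0, 0, -60], "yaw": 0}, {"hand": -1, "delta_pos": [0, 10, -86], "yaw": 0}, {"hand": -1, "delta_pos": [-3, 50, -86], "yaw": 0.015}, {"hand": -1, "delta_pos": [-6, 90, -86], "yaw": 0.015}, {"hand": -1, "delta_pos": [-9, 130, -86], "yaw": 0.015}, {"hand": -1, "delta_pos": [-12, 170, -86], "yaw": 0.015}, {"hand": -1, "delta_pos": [-15, 210, -86], "yaw": 0.015}, {"hand": -1, "delta_pos": [-18, 250, -86], "yaw": 0.015}, {"hand": -1, "delta_pos": [-18, 261, -86], "yaw": 0.015}, {"hand": -1, "delta_pos": [-18, 261, -86], "yaw": 0.015}, {"hand": -1, "delta_pos": [-18, 261, -86], "yaw": 0.015}])

```text
clock: 16.65
position: [667.3, -38.1, 117.9]
ee_rot: [1.0, 0.017, -0.0, -0.0]
contact_force: [-0.3, -0.0, -1.0]
gripper_width: 58.6
grasp_force: 67.1
```

```bash
python3 plan.py 668.3 -37 39 -1.535
python3 - <<'E'
from fit import *
im=imaging.get_image("wrist"); o=im["pixels"][:,:,::-1].copy(); p=read_state()["position"]
for k in (0,1): print([proj(im,c).round().tolist() for c in corners(([655.8,-37,-1.535,10],[p[0]-12.5,p[1],-1.535,p[2]-33.7+30])[k],*((86,111),(60,85))[k])])
draw(im,[p[0]-12.5,p[1],-1.535,p[2]-33.7+30],"broad_block",o); draw(im,[655.8,-37,-1.535,10],"broad_tray",o); cv2.imwrite("pics/w10.png",o)
E
```

```text
([1.0, -1.0, 78.9], np.float64(-0.003)) j6 1.42 tilt -1.0
[[273.0, 201.0], [272.0, 303.0], [139.0, 310.0], [139.0, 193.0]]
[[363.0, 189.0], [363.0, 311.0], [199.0, 320.0], [199.0, 177.0]]
```

View pics/w10.png

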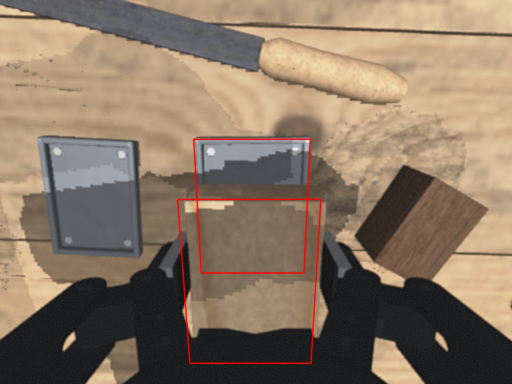

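The held block is centred over the broad tray (tray far edge at row 139, cols 195-310; block cols 180-322), and the overlay agrees. Lower and release.

Request:
apply_moves(rows=[{"hand": -1, "delta_pos": [1, 0, 35], "yaw": 0}, {"hand": -1, "delta_pos": [1, 0, 60], "yaw": 0}, {"hand": -1, "delta_pos": [1, 0, 72], "yaw": 0}, {"hand": -1, "delta_pos": [1, 0, 79], "yaw": 0}, {"hand": -1, "delta_pos": [1, 0, 79], "yaw": 0}, {"hand": -1, "delta_pos": [1, 0, 79], "yaw": 0}, {"hand": 0.7, "delta_pos": [1, 0, 79], "yaw": 0}, {"hand": 1, "delta_pos": [1, 0, 79], "yaw": 0}, {"hand": 1, "delta_pos": [1, 0, 79], "yaw": 0}, {"hand": 1, "delta_pos": [1, 0, 55], "yaw": 0}, {"hand": 1, "delta_pos": [1, 0, 20], "yaw": 0}, {"hand": 1, "delta_pos": [1, 0, -20], "yaw": 0}])

```text
clock: 17.7
position: [667.3, -37.5, 137.6]
ee_rot: [1.0, 0.017, -0.002, 0.0]
contact_force: [0.1, -0.3, -0.2]
gripper_width: 85.5
grasp_force: 0.0
```

```bash
python3 plan.py 651.8 -158.1 150 -2.05
```

```text
([-19.8, 120.0, -12.3], np.float64(0.514)) j6 1.42 tilt -1.0
```

```bash
cat > fast.py <<'E'
import h; from fit import *
import fit
_c={}
def Rc(im):
    k=id(im)
    if k not in _c: _c[k]=R.from_quat(im["rotation"]).as_matrix()
    return _c[k]
h.Rm=Rc
E
timeout 200 python3 - <<'E'
from fast import *
w=[np.load(f"w{i}.npy",allow_pickle=True).item() for i in (2,7)]
def solve(ims,p,s,n=SZ["dark_block"]):
    es=[emap(i,s) for i in ims]
    sx=np.vstack([p]+[p+np.array(d) for d in([3,0,0,0],[0,3,0,0],[0,0,.05,0],[0,0,0,4])])
    r=minimize(score,p,(ims,es,n[0],n[1]),method="Nelder-Mead",options=dict(initial_simplex=sx,xatol=.1,fatol=.01,maxfev=150)); return r.x,r.fun
for ims in (w,w[:1],w[1:]):
    p=np.array([651.8,-158.1,-2.05,45.])
    for s in (2,1): p,f=solve(ims,p,s)
    print(p.round(2),round(f,1))
E
```

```text
[ 652.63 -158.24   -2.05   43.73] -47.1
[ 650.29 -159.37   -2.05   52.9 ] -46.0
[ 653.09 -158.88   -2.03   43.14] -50.8
```

Request:
apply_moves(rows=[{"hand": 1, "delta_pos": [0, 0, -40], "yaw": 0.12}, {"hand": 1, "delta_pos": [0, 0, -60], "yaw": 0.24}, {"hand": 1, "delta_pos": [0, 0, -60], "yaw": 0.36}, {"hand": 1, "delta_pos": [0, 0, -60], "yaw": 0.48}, {"hand": 1, "delta_pos": [0, 0, -60], "yaw": 0.6}, {"hand": 1, "delta_pos": [0, 0, -60], "yaw": 0.72}, {"hand": 1, "delta_pos": [0, 0, -60], "yaw": 0.84}, {"hand": 1, "delta_pos": [0, 0, -60], "yaw": 0.96}, {"hand": 1, "delta_pos": [0, 0, -60], "yaw": 1.08}, {"hand": 1, "delta_pos": [0, 0, -60], "yaw": 1.2}, {"hand": 1, "delta_pos": [0, 0, -60], "yaw": 1.3}, {"hand": 1, "delta_pos": [0, 0, -60], "yaw": 1.3}])

```text
clock: 18.7
position: [668.7, -37.4, 198.8]
ee_rot: [0.806, -0.592, 0.0, -0.0]
contact_force: [0.9, 0.7, 0.6]
gripper_width: 85.4
grasp_force: 0.0
```

Request:
apply_moves(rows=[{"hand": 1, "delta_pos": [0, 0, 0], "yaw": 0.12}, {"hand": 1, "delta_pos": [0, 0, 0], "yaw": 0.24}, {"hand": 1, "delta_pos": [0, 0, 0], "yaw": 0.36}, {"hand": 1, "delta_pos": [0, 0, 0], "yaw": 0.48}, {"hand": 1, "delta_pos": [0, 0, 0], "yaw": 0.6}, {"hand": 1, "delta_pos": [0, 0, 0], "yaw": 0.72}, {"hand": 1, "delta_pos": [0, 0, 0], "yaw": 0.84}, {"hand": 1, "delta_pos": [0, 0, 0], "yaw": 0.96}, {"hand": 1, "delta_pos": [0, 0, 0], "yaw": 1.08}, {"hand": 1, "delta_pos": [0, 0, 0], "yaw": 1.2}, {"hand": 1, "delta_pos": [0, 0, 0], "yaw": 1.3}, {"hand": 1, "delta_pos": [0, 0, 0], "yaw": 1.3}])

```text
clock: 19.7
position: [668.6, -37.4, 198.6]
ee_rot: [-0.285, 0.959, -0.0, 0.0]
contact_force: [-0.8, -0.7, -0.8]
gripper_width: 85.3
grasp_force: 0.0
```

```bash
python3 plan.py 652.5 -158.3 150 -2.045
```

```text
([79.6, -92.5, 48.6], np.float64(1.052)) j6 -1.18 tilt -1.0
```

Request:
apply_moves(rows=[{"hand": 1, "delta_pos": [0, 0, 0], "yaw": 0.12}, {"hand": 1, "delta_pos": [0, 0, 0], "yaw": 0.24}, {"hand": 1, "delta_pos": [0, 0, 0], "yaw": 0.36}, {"hand": 1, "delta_pos": [20, -23, 0], "yaw": 0.48}, {"hand": 1, "delta_pos": [40, -46, 0], "yaw": 0.6}, {"hand": 1, "delta_pos": [60, -70, 0], "yaw": 0.72}, {"hand": 1, "delta_pos": [80, -92, 0], "yaw": 0.84}, {"hand": 1, "delta_pos": [80, -92, 15], "yaw": 0.96}, {"hand": 1, "delta_pos": [80, -92, 30], "yaw": 1.052}, {"hand": 1, "delta_pos": [80, -92, 49], "yaw": 1.052}, {"hand": 1, "delta_pos": [80, -92, 49], "yaw": 1.052}, {"hand": 1, "delta_pos": [80, -92, 49], "yaw": 1.052}])

```text
clock: 20.7
position: [651.2, -158.2, 148.6]
ee_rot: [0.234, 0.972, -0.0, -0.001]
contact_force: [0.3, 0.4, 1.2]
gripper_width: 85.1
grasp_force: 0.0
```

```bash
python3 plan.py 652.5 -158.3 45 -2.045; timeout 200 python3 - <<'E'
from fast import *
im=imaging.get_image("wrist"); np.save("w11.npy",im,allow_pickle=True)
c=np.array([proj(im,q) for q in corners([652.5,-158.3,-2.045,45],45,70)]); print(c.round().tolist())
hsv=cv2.cvtColor(im["pixels"],cv2.COLOR_RGB2HSV); r0,c0=c.mean(0).astype(int); print(im["pixels"][r0,c0])
es=[emap(im,1.5)]
f=lambda v:score(np.r_[v,45],[im],es,45,70)
print([round(f(np.array([652.5,-158.3,-2.045])+d),1) for d in ([0,0,0],[6,0,0],[-6,0,0],[0,6,0],[0,-6,0])])
r=minimize(f,[652.5,-158.3,-2.045],method="Nelder-Mead",options=dict(initial_simplex=sx0(np.array([652.5,-158.3,-2.045]),.8),maxfev=100)); print(r.x.round(2),r.fun)
E
```

```text
([-1.4, 0.6, 103.6], np.float64(0.002)) j6 -2.05 tilt -1.0
[[156.0, 288.0], [156.0, 227.0], [243.0, 229.0], [243.0, 285.0]]
[56 44 35]
[np.float32(-35.4), np.float32(-13.3), np.float32(-20.6), np.float32(-15.2), np.float32(-15.3)]
[ 652.66 -158.49   -2.04] -35.61188888549805
```

Request:
apply_moves(rows=[{"hand": 1, "delta_pos": [-1, 0, 40], "yaw": 0}, {"hand": 1, "delta_pos": [-1, 0, 75], "yaw": 0}, {"hand": 1, "delta_pos": [-1, 0, 95], "yaw": 0}, {"hand": 1, "delta_pos": [-1, 0, 112], "yaw": 0}, {"hand": 1, "delta_pos": [-1, 0, 112], "yaw": 0}, {"hand": 1, "delta_pos": [-1, 0, 112], "yaw": 0}, {"hand": -1, "delta_pos": [-1, 0, 112], "yaw": 0}, {"hand": -1, "delta_pos": [-1, 0, 112], "yaw": 0}, {"hand": -1, "delta_pos": [-1, 0, 112], "yaw": 0}, {"hand": -1, "delta_pos": [-1, 0, 112], "yaw": 0}, {"hand": -1, "delta_pos": [-1, 0, 112], "yaw": 0}, {"hand": -1, "delta_pos": [-1, 0, 112], "yaw": 0}])

```text
clock: 21.75
position: [653.9, -158.5, 39.4]
ee_rot: [0.235, 0.972, 0.0, 0.002]
contact_force: [-0.5, 1.4, 6.3]
gripper_width: 43.9
grasp_force: 63.2
```

```bash
python3 plan.py 657.2 89.4 130 -1.59
```

```text
([110.0, 222.1, -90.8], np.float64(-0.455)) j6 -2.05 tilt -1.0
```

Request:
apply_moves(rows=[{"hand": -1, "delta_pos": [0, 0, -35], "yaw": 0}, {"hand": -1, "delta_pos": [0, 0, -70], "yaw": 0}, {"hand": -1, "delta_pos": [5, 10, -91], "yaw": -0.05}, {"hand": -1, "delta_pos": [20, 40, -91], "yaw": -0.12}, {"hand": -1, "delta_pos": [38, 76, -91], "yaw": -0.2}, {"hand": -1, "delta_pos": [55, 111, -91], "yaw": -0.28}, {"hand": -1, "delta_pos": [72, 146, -91], "yaw": -0.36}, {"hand": -1, "delta_pos": [90, 182, -91], "yaw": -0.42}, {"hand": -1, "delta_pos": [110, 222, -91], "yaw": -0.455}, {"hand": -1, "delta_pos": [110, 222, -91], "yaw": -0.455}, {"hand": -1, "delta_pos": [110, 222, -91], "yaw": -0.455}, {"hand": -1, "delta_pos": [110, 222, -91], "yaw": -0.455}])

```text
clock: 22.75
position: [655.9, 89.3, 127.9]
ee_rot: [0.01, 1.0, -0.0, -0.001]
contact_force: [-0.4, 0.1, -0.7]
gripper_width: 44.2
grasp_force: 62.6
```

```bash
python3 plan.py 657.2 89.4 45 -1.59; timeout 200 python3 - <<'E'
from fast import *
im=imaging.get_image("wrist"); p=read_state()["position"]
es=[emap(im,1.5)]
for n,z,q in (("dark_block",p[2]-39+45,[p[0],p[1],-1.59]),("dark_tray",10,[657.2,89.4,-1.59])):
    W,L=SZ[n][:2]; f=lambda v:score(np.r_[v,z],[im],es,W,L); q=np.array(q)
    r=minimize(f,q,method="Nelder-Mead",options=dict(initial_simplex=sx0(q,.8),maxfev=100)); print(n,q.round(2),f(q).round(1),r.x.round(2),r.fun, [proj(im,c).round().tolist() for c in corners(np.r_[q,z],W,L)])
E
```

```text
([-1.4, 0.1, 82.9], np.float64(-0.0)) j6 -1.97 tilt -1.0
dark_block [656.    88.38  -1.59] -21.3 [655.1   88.62  -1.58] -23.344017028808594 [[199.0, 313.0], [199.0, 196.0], [349.0, 204.0], [349.0, 305.0]]
dark_tray [657.2   89.4   -1.59] -19.8 [657.93  90.24  -1.58] -20.98203468322754 [[137.0, 302.0], [137.0, 210.0], [250.0, 214.0], [250.0, 297.0]]
```

Request:
apply_moves(rows=[{"hand": -1, "delta_pos": [-2, -1, 35], "yaw": 0}, {"hand": -1, "delta_pos": [-2, -1, 60], "yaw": 0}, {"hand": -1, "delta_pos": [-2, -1, 75], "yaw": 0}, {"hand": -1, "delta_pos": [-2, -1, 83], "yaw": 0}, {"hand": -1, "delta_pos": [-2, -1, 83], "yaw": 0}, {"hand": -1, "delta_pos": [-2, -1, 83], "yaw": 0}, {"hand": 0.3, "delta_pos": [-2, -1, 83], "yaw": 0}, {"hand": 0.6, "delta_pos": [-2, -1, 83], "yaw": 0}, {"hand": 0.6, "delta_pos": [-2, -1, 83], "yaw": 0}, {"hand": 0.6, "delta_pos": [-2, -1, 55], "yaw": 0}, {"hand": 0.6, "delta_pos": [-2, -1, 20], "yaw": 0}, {"hand": 0.6, "delta_pos": [-2, -1, -20], "yaw": 0}])

```text
clock: 23.8
position: [657.3, 87.8, 147.8]
ee_rot: [0.01, 1.0, -0.001, -0.002]
contact_force: [1.1, 0.7, 0.0]
gripper_width: 68.2
grasp_force: 0.0
```

Request:
apply_moves(rows=[{"hand": 1, "delta_pos": [0, 0, -40], "yaw": 0}, {"hand": 1, "delta_pos": [0, 0, -80], "yaw": 0}, {"hand": 1, "delta_pos": [0, 0, -120], "yaw": 0}, {"hand": 1, "delta_pos": [20, -30, -160], "yaw": 0}, {"hand": 1, "delta_pos": [40, -70, -200], "yaw": 0}, {"hand": 1, "delta_pos": [60, -110, -240], "yaw": 0}, {"hand": 1, "delta_pos": [80, -150, -240], "yaw": 0}, {"hand": 1, "delta_pos": [90, -180, -240], "yaw": 0}, {"hand": 1, "delta_pos": [90, -180, -240], "yaw": 0}, {"hand": 1, "delta_pos": [90, -180, -240], "yaw": 0}, {"hand": 1, "delta_pos": [90, -180, -240], "yaw": 0}, {"hand": 1, "delta_pos": [90, -180, -240], "yaw": 0}])

```text
clock: 24.8
position: [564.6, -90.0, 388.4]
ee_rot: [0.01, 1.0, 0.0, 0.0]
contact_force: [-0.0, -0.4, -0.3]
gripper_width: 85.7
grasp_force: 0.0
```

```bash
timeout 400 python3 - <<'E'
from fast import *
w=imaging.get_image("wrist"); np.save("w12.npy",w,allow_pickle=True); print(read_state()["position"],read_state()["contact_force"])
ims=[w]
for n in ("scene","side"):
    im=imaging.get_image(n)
    print(n,[(q,[(np.round(d["location"]).tolist(),round(d["score"],2),np.round(onz(im,d["location"],4)[:2]).tolist()) for d in nets.pinpoint(n,q)]) for q in ("long_block","medium_block","broad_block","dark_block","sanding_block","glue_bottle")])
E
cat > chk.py <<'E'
from fast import *
def vis(im,c): 
    q=np.array([proj(im,a) for a in c]); return (q>2).all() and (q[:,0]<320).all() and (q[:,1]<509).all()
def chk(im,P):
    for n,p in P.items():
        W,L,H=SZ[n]; z=H+4; q=np.array(p,float)
        if not vis(im,corners([*q,z],W,L)): print(n,"not in view"); continue
        o=[]
        for zz in (z,z+8):
            v=q
            for s in (2,1):
                es=[emap(im,s)]; f=lambda v:score(np.r_[v,zz],[im],es,W,L)
                r=minimize(f,v,method="Nelder-Mead",options=dict(initial_simplex=sx0(v,.8),maxfev=120)); v=r.x
            o.append((v.round(2).tolist(),round(float(r.fun),1)))
        print(n,p,o)
P=dict(long_block=[457.5,-370,-1.55],medium_block=[452,-4,-1.645],broad_block=[655.8,-37,-1.535],dark_block=[657,89.4,-1.59])
if __name__=="__main__": chk(np.load("w12.npy",allow_pickle=True).item(),P)
E
timeout 300 python3 chk.py
```

```text
[564.8192718  -89.43308284 387.89387091] [-0.45411912  0.29213612  0.24740734]
scene [('long_block', [([125.0, 216.0], 0.68, [466.0, -380.0])]), ('medium_block', [([203.0, 217.0], 0.74, [652.0, -39.0]), ([187.0, 270.0], 0.53, [446.0, 5.0])]), ('broad_block', [([204.0, 213.0], 0.88, [668.0, -44.0]), ([314.0, 270.0], 0.73, [715.0, 407.0])]), ('dark_block', [([230.0, 230.0], 0.67, [669.0, 84.0])]), ('sanding_block', [([128.0, 265.0], 0.58, [298.0, -258.0]), ([127.0, 221.0], 0.39, [455.0, -360.0])]), ('glue_bottle', [([217.0, 335.0], 0.97, [322.0, 237.0]), ([187.0, 268.0], 0.67, [454.0, -2.0])])]
side [('long_block', [([275.0, 344.0], 0.7, [460.0, -356.0])]), ('medium_block', [([213.0, 236.0], 0.6, [447.0, 3.0]), ([173.0, 286.0], 0.22, [667.0, -32.0])]), ('broad_block', [([112.0, 191.0], 0.67, [699.0, 391.0]), ([172.0, 286.0], 0.58, [670.0, -30.0]), ([211.0, 240.0], 0.21, [462.0, -2.0])]), ('dark_block', [([161.0, 251.0], 0.81, [640.0, 86.0])]), ('sanding_block', [([295.0, 284.0], 0.63, [315.0, -255.0]), ([152.0, 257.0], 0.54, [683.0, 94.0])]), ('glue_bottle', [([208.0, 147.0], 0.93, [304.0, 227.0])])]
long_block [457.5, -370, -1.55] [([458.98, -370.81, -1.55], -60.5), ([460.03, -366.04, -1.55], -56.1)]
medium_block [452, -4, -1.645] [([451.25, -4.81, -1.64], -43.3), ([451.65, -6.11, -1.65], -42.1)]
broad_block [655.8, -37, -1.535] [([655.44, -36.84, -1.53], -57.3), ([652.77, -37.92, -1.54], -56.2)]
dark_block [657, 89.4, -1.59] [([657.76, 85.74, -1.59], -45.5), ([655.12, 82.62, -1.59], -44.8)]
```

Three fit at the right pose and height; dark reads 3.7 mm off from an oblique view, so I check it from directly above.

Request:
apply_moves(rows=[{"hand": 1, "delta_pos": [-40, 40, 0], "yaw": 0}, {"hand": 1, "delta_pos": [-60, 80, 0], "yaw": 0}, {"hand": 1, "delta_pos": [-90, 120, 0], "yaw": 0}, {"hand": 1, "delta_pos": [-100, 180, 0], "yaw": 0}, {"hand": 1, "delta_pos": [-100, 180, 0], "yaw": 0}, {"hand": 1, "delta_pos": [-100, 180, 0], "yaw": 0}, {"hand": 1, "delta_pos": [-100, 180, 0], "yaw": 0}, {"hand": 1, "delta_pos": [-100, 180, 0], "yaw": 0}])

```text
clock: 26.22
position: [668.4, 88.1, 388.0]
ee_rot: [0.01, 1.0, -0.0, -0.0]
contact_force: [0.5, -0.4, 0.2]
gripper_width: 85.5
grasp_force: 0.0
```

```bash
timeout 300 python3 - <<'E'
from chk import *
im=imaging.get_image("wrist"); print(read_state()["position"])
chk(im,{k:P[k] for k in ("dark_block","broad_block")})
q=np.array([657.2,89.4,-1.59]); es=[emap(im,1.5)]; f=lambda v:score(np.r_[v,10],[im],es,71,96)
r=minimize(f,q,method="Nelder-Mead",options=dict(initial_simplex=sx0(q,.8),maxfev=120)); print("tray",r.x.round(2),r.fun)
E
```

```text
[668.20523504  87.31078713 388.5728535 ]
dark_block [657, 89.4, -1.59] [([657.31, 86.07, -1.59], -44.5), ([656.46, 86.05, -1.58], -45.1)]
broad_block [655.8, -37, -1.535] [([656.39, -37.04, -1.55], -58.2), ([655.54, -35.0, -1.55], -56.3)]
tray [658.02  90.31  -1.59] -34.509857177734375
```

```bash
python3 -c "
from h import *
print(workorder.job_done())"
```

```text
the job is handed in; nothing more can be done
None
```

The four offcuts were put in their matching trays in size order, and the job was handed in at about 26 s. The final camera fits put long, medium and broad within about 2 mm of tray centre and dark about 4 mm off, still inside its walls; the arm did not touch the cork block, glue bottle or blue look-alike.

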